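Tilt the red-grip sample plate out of its deep bin into the loading tray

TASK

Two sample plates lie at the bottom of two deep narrow bins. Take the one with the red grip by its grip, raise that end first so that the plate tilts and draws out from beneath the bin's overhanging block, then set it gently down flat in the green-rimmed loading tray and let go. Leave the plate with the blue grip lying in its bin.

Things in the scene. Friction and masses are not known exactly. Their poses are not given: they have to be found in the camera images.
- plate_red: plate to move: aluminium, 120 x 60 x 8 mm, dark pockets, 0.2 to 0.3 kg; a 12 mm square steel post at one end carries a red grip block. Origin: centre of its underside; +x along its length to the post end, +z up. Starts flat on the floor of bin_red, aligned with it within 2 degrees, 3 mm. Centre of mass between its middle and the post.
- plate_grip (a point): middle of the red grip block, at x = 52, y = 0, z = 105 mm in the plate's frame (same axes). The block is 16 (x) x 24 (y) x 40 mm tall and rigid with the plate; its underside is 85 mm above the plate's underside, so in the bin it stands wholly above the rim.
- bin_red: bin of the red-grip plate: fixed, white, open top, outside 144 x 88 x 85 mm high, walls 4, floor 5 mm. Origin: centre of underside; +x to the end where the post stands, +z up. At the -x end a grey block 25 mm long, full width, from 55 mm height to the rim, overhangs the plate's other end: a plate lifted level catches under it. An identical bin holds the blue-grip plate.
- plate_blue: plate to leave alone: same shape, size and axes as plate_red but with a blue grip block; lies in the other bin. Origin: centre of its underside.
- tray: loading tray: fixed, shallow, dark floor 4 mm thick, green rim 5 mm thick, outside 180 x 116 x 20 mm high. Origin: centre of its underside; +x along its 180 mm length, +z up. The plate fits lengthwise, post at either end.
There are look-alikes about, which are no part of the job. What is shaped like the plate_red but yellow is not meant.

How it is judged:
By the outcome, as a careful person would: the job done as asked, in the order asked, and still so for the second after the job is handed in, with the robot touching nothing.
It also fails if it takes over 51 s, if anything falls off the work surface, if the arm or the gripper's body presses on something with over 40 N, if the wrist force passes 120 N, or if a joint passes its speed limit or range.

ROBOT

A 7-joint arm with a two-finger parallel gripper is mounted at the origin on the work surface. World frame = base frame: x ahead of the robot, y to its left, z up, the work surface at z = 0. Lengths are in m, angles in rad, forces in N, time in s.
With the tool pointing down it reaches from about 0.4 to 0.85 m from the base axis. Payload 4.4 kg.
Tool frame: the origin (TCP) lies at the very end of the fingers, on their centre line; the grasp point (between the pads) lies 19 mm behind it; y points along the fingers, z is the direction in which the jaws open and shut, and the axes are right-handed (so a half turn about y gives the same grasp; the last joint's range is limited). The gripper opens to 94 mm and grips with 3 to 60 N. Pads are 16 mm wide; open, the fingers measure 119 mm over their backs; the gripper's body (75 mm by 177 mm) begins 78 mm behind the grasp point.
Start: joints at [-1.383, 0.628, 0.038, 1.517, -0.027, 0.996, -0.02], TCP at [0.163, 0.629, 0.205] pointing down, gripper open.
Joint ranges: [-3.06, 3.06], [-0.37, 2.12], [-1.25, 1.32], [0.18, 2.47], [-1.1, 4.24], [0.23, 1.98], [-2.94, 2.94]. Speed limits (rad/s): [2.57, 2.57, 3.14, 3.14, 3.14, 3.14, 3.14].

INTERFACE

Orientations are given as a unit quaternion [w, x, y, z].
In Python, from cell import * gives the robot as it stands. The module is installed in compiled form; this text tells all that it offers.
- The arm moves only by the tool move_arm, never from a script. Its argument "plan" is a list of rows, each a list of 3 entries, a list of its own where there are three numbers: the opening in per cent of the stroke, from 0 (shut) to 100 (fully open), then the shift along the tool's x, y, z in mm, then the turn about the tool's y in rad. A call has 1 to 12 rows; each row shifts and turns the pose as measured when the row begins, along the tool's axes as they then stand; what a row does not reach is not made up. A row lasts 1/8 s, in which the tool goes at most 62.5 mm and 10.7 degrees, less where a joint would pass 70% of its speed; a pose out of reach is approached as far as the arm can. A call with a gripper value outside its range is refused whole. The fingers move at their own pace and stop on an object; "grip_force" is the grip in N (left out, the last holds). Time passes only in rows, so rows that do not move let the fingers close. It gives the time, the measured TCP pose, the force and the opening at its end, in the units of the state.
- observe(): the state, without advancing time (a new reading comes with each control period).
- capture(name): name is "scene" or "top" or "wrist"; returns the picture (400x640x3 uint8, red, green, blue); there is no depth.
- camera_model(name): a dict with "fx", "fy", "cx", "cy" (pixels), "rvec" (rotation vector, rad) and "tvec" (3), from world to camera coordinates, as OpenCV has them; the wrist camera has in their place "tool_from_camera" (4x4, takes a point from camera to tool coordinates, whose origin is the TCP and whose axes are the tool frame's). Camera axes: x right, y down, z forward; pixel columns grow to the right and rows downward; lengths in m; the calibration is good to about 2 mm. A picture is of the moment at which its call begins: read the wrist's pose just before it. camera_model takes no time and is no camera call.
- job_done(): hands the job in, once; it reports no verdict.
The state is a dict: "clock": time; "joints": joint angles; "joint_vel": joint speeds; "tau": joint torques, N m; "tool_pos": TCP position; "ee_rot": TCP orientation; "contact_force": force on the tool from outside, world axes, zero at the start; "ft_torque": the same for the moment, N m; "finger_gap": finger opening in m.
Only numpy, scipy, OpenCV 4.12 (cv2) and the standard library are available. Lean on these libraries where they do the work, as an engineer would, in place of code of your own. Each camera call takes 0.05 s, during which the arm holds its last target.

## Working session

There is one attempt and no reset: what is moved stays moved. The work goes in short steps, Python scripts to look and compute and a tool call to move; the robot and the scene stay as the last step left them, time stands still between calls to the robot, and variables do not carry over. Pictures are saved under pics/ and viewed, and the job is handed in when it is done.

Besides the shell and the picture viewer there is one more tool, called after "Emit:" as name([rows], argument=value, ...), one row to a line, values as JSON. move_arm: Moves the arm, as the interface text tells. Its arguments: {"type":"object","properties":{"plan":{"type":"array"},"grip_force":{"type":"number"}},"required":["plan"]}

```bash
mkdir -p pics; ls
python3 - <<'E'
from cell import *
import cv2,numpy as np
s=observe();print(s)
for n in ("scene","top","wrist"):
    im=capture(n);cv2.imwrite(f"pics/{n}0.png",im[:,:,::-1]);m=camera_model(n);print(n,m)
E
```

```text
pics
{'clock': 0.0, 'joints': array([-1.38282975,  0.62936983,  0.03842542,  1.51835283, -0.02700123,
        0.99627577, -0.02001189]), 'joint_vel': array([-1.76212285e-03,  2.16188556e-03,  1.74656019e-04,  8.64238084e-04,
       -1.18979426e-03, -3.02650424e-05, -1.20259142e-03]), 'tau': array([-1.97088707e-04, -5.49722350e+01,  1.14314318e+00, -1.86629409e+01,
       -5.23443078e-02,  2.38555827e-02,  1.75041532e-04]), 'tool_pos': array([0.16298003, 0.62855329, 0.20454331]), 'ee_rot': array([-0.70075927,  0.70208506, -0.08955826,  0.08939983]), 'contact_force': array([-0.21720799, -0.54425101, -0.00187547]), 'ft_torque': array([0.05784867, 0.0027843 , 0.02698915]), 'finger_gap': 0.093971221946032}
scene {'fx': 378.92811242550596, 'fy': 378.92811242550596, 'cx': 326.67892095135176, 'cy': 198.59991846610754, 'rvec': array([ 1.43442983,  2.28421434, -0.74851714]), 'tvec': array([ 0.30195675, -0.28937767,  1.30130144])}
top {'fx': 504.76884422764084, 'fy': 504.76884422764084, 'cx': 315.2386798603139, 'cy': 198.47826646189432, 'rvec': array([ 2.12463847, -2.17921232,  0.1490145 ]), 'tvec': array([-0.05442414,  0.50085572,  1.50963323])}
wrist {'fx': 302.5724883302148, 'fy': 302.5724883302148, 'cx': 319.5703983085998, 'cy': 201.33162425969724, 'tool_from_camera': array([[-9.98763945e-04,  9.65663930e-01,  2.59792564e-01,
        -7.55660858e-02],
       [ 1.76785508e-03, -2.59790582e-01,  9.65663362e-01,
        -1.78651909e-01],
       [ 9.99997939e-01,  1.42374535e-03, -1.44768442e-03,
         2.62282702e-04],
       [ 0.00000000e+00,  0.00000000e+00,  0.00000000e+00,
         1.00000000e+00]])}
```

View pics/scene0.png

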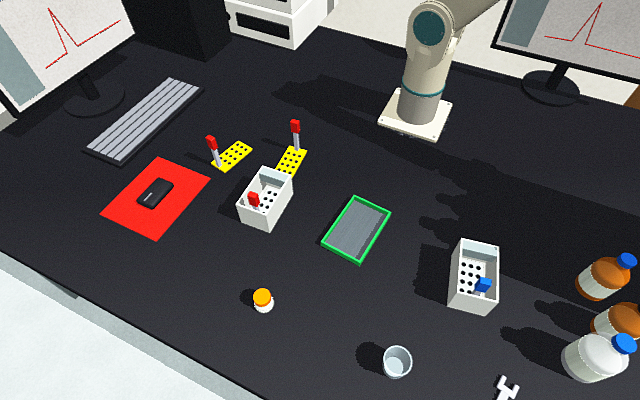

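View pics/top0.png

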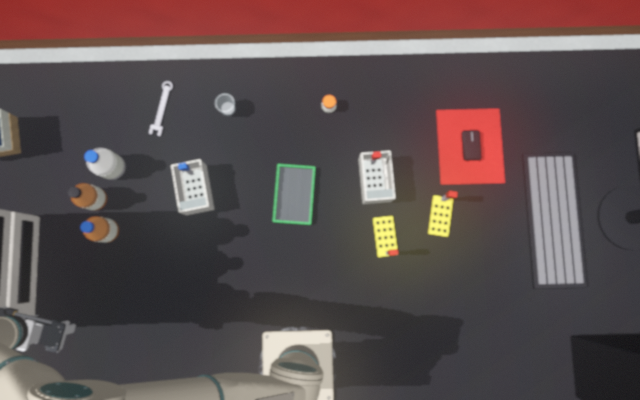

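View pics/wrist0.png

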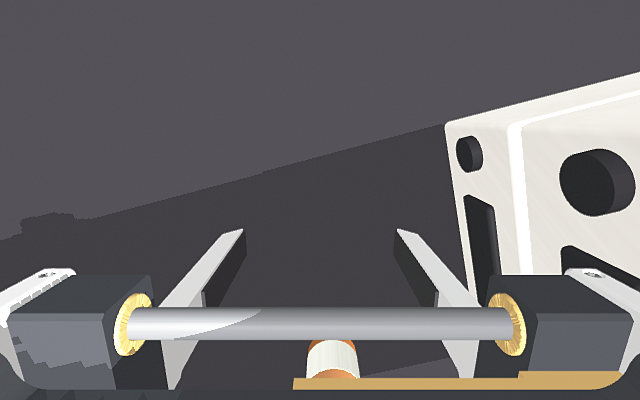

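The scene view has red grips at (254,200) in the white bin, and at (211,143) and (295,126) on yellow plates. There is also a red mat at (155,197). The grip in the bin is the one meant, since its plate is aluminium and not yellow. I'll confirm it in a crop and measure.

```bash
cat > h.py <<'E'
from cell import *
import cv2,numpy as np
from scipy.spatial.transform import Rotation as R
def cam(n):
    m=camera_model(n);K=np.array([[m['fx'],0,m['cx']],[0,m['fy'],m['cy']],[0,0,1]])
    if n=='wrist':
        s=observe();q=s['ee_rot'];T=np.eye(4);T[:3,:3]=R.from_quat([q[1],q[2],q[3],q[0]]).as_matrix();T[:3,3]=s['tool_pos']
        T=T@m['tool_from_camera'];return K,T[:3,:3],T[:3,3]
    r=cv2.Rodrigues(m['rvec'])[0];return K,r.T,-r.T@m['tvec']
def ray(c,p):
    K,r,o=c;d=r@np.linalg.inv(K)@np.array([p[0],p[1],1]);return o,d/np.linalg.norm(d)
def plane(c,p,z):
    o,d=ray(c,p);return o+d*(z-o[2])/d[2]
def tri(rays):
    A=np.zeros((3,3));b=np.zeros(3)
    for o,d in rays:
        P=np.eye(3)-np.outer(d,d);A+=P;b+=P@o
    x=np.linalg.solve(A,b);return x,[np.linalg.norm(np.cross(x-o,d)) for o,d in rays]
def proj(c,X):
    K,r,o=c;v=K@(r.T@(np.asarray(X)-o));return v[:2]/v[2]
def blobs(mask,amin=15):
    n,l,st,ce=cv2.connectedComponentsWithStats(mask.astype(np.uint8));return [(st[i,4],st[i,:4].tolist(),ce[i].round(1),l==i) for i in range(1,n) if st[i,4]>=amin]
E
python3 - <<'E'
from h import *
S=cv2.imread('pics/scene0.png');T=cv2.imread('pics/top0.png')
for n,I in(('S',S),('T',T)):
    h=cv2.cvtColor(I,cv2.COLOR_BGR2HSV)
    red=((h[...,0]<6)|(h[...,0]>174))&(h[...,1]>150)&(h[...,2]>90)
    for b in blobs(red):print(n,'red',b[:3])
    g=(h[...,0]>50)&(h[...,0]<75)&(h[...,1]>120)&(h[...,2]>70)
    for b in blobs(g):
        c=cv2.findContours(b[3].astype(np.uint8),0,2)[0][0];print(n,'green',b[:3],cv2.minAreaRect(c),cv2.approxPolyDP(cv2.convexHull(c),4,True).reshape(-1,2).tolist())
a=cv2.resize(S[150:270,200:400],None,fx=4,fy=4,interpolation=2)[:480]
b=cv2.resize(T[130:270,260:420],None,fx=5,fy=5,interpolation=2)[:600]
cv2.imwrite('pics/cs.png',a);cv2.imwrite('pics/ct.png',b[:600,:800])
E
```

```text
S red (np.int32(16), [584, 9, 13, 16], array([590.1,  16.5]))
S red (np.int32(29), [87, 27, 21, 13], array([97.4, 33.1]))
S red (np.int32(34), [545, 35, 32, 6], array([560.7,  37.9]))
S red (np.int32(63), [585, 43, 55, 16], array([611.7,  50.4]))
S red (np.int32(22), [53, 51, 14, 12], array([59.8, 57. ]))
S red (np.int32(124), [290, 119, 11, 14], array([294.8, 125.4]))
S red (np.int32(126), [205, 135, 13, 15], array([211.3, 141.7]))
S red (np.int32(4230), [99, 156, 112, 86], array([155.3, 198.5]))
S red (np.int32(139), [247, 191, 13, 16], array([253.2, 198.5]))
S green (np.int32(845), [320, 194, 72, 73], array([355.6, 229.7])) ((355.38140869140625, 228.12347412109375), (46.38669967651367, 65.25334167480469), 31.32869529724121) [[353, 194], [391, 212], [359, 266], [320, 244]]
T red (np.int32(20736), [0, 0, 640, 40], array([295.4,  16. ]))
T red (np.int32(4272), [436, 109, 69, 76], array([469.8, 146.4]))
T red (np.int32(30), [373, 152, 7, 6], array([376., 155.]))
T red (np.int32(64), [447, 191, 11, 7], array([451.9, 193.8]))
T red (np.int32(31), [389, 251, 9, 4], array([393. , 252.4]))
```

View pics/cs.png

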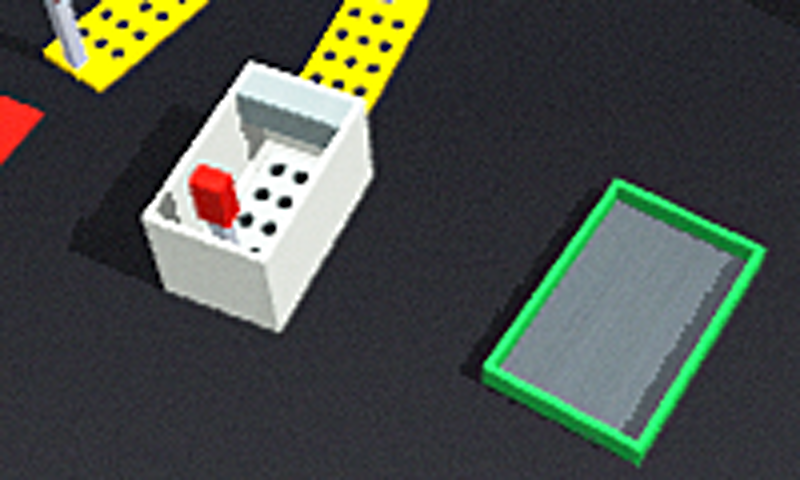

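View pics/ct.png

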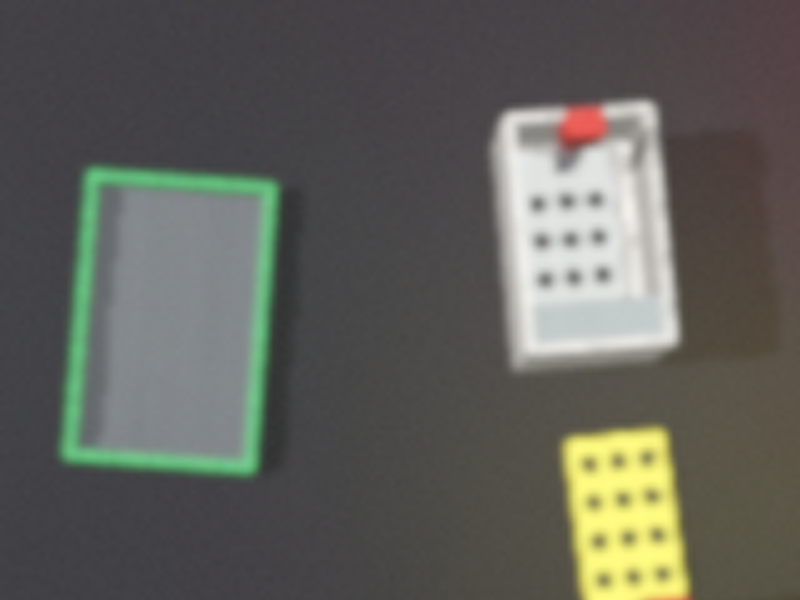

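Run:
```python
from h import *
cs,ct=cam('scene'),cam('top')
def rect(P,n):
    P=np.array(P)[:,:2];c=P.mean(0)
    print(n,'centre',c.round(4),'sides',np.linalg.norm(P-np.roll(P,-1,0),axis=1).round(4),'long yaw deg',[round(float(np.degrees(np.arctan2(*(d)[::-1]))),1) for d in (P[0]-P[3],P[1]-P[2])])
# order far-left, far-right, near-right, near-left (far=+x)
tb=np.array([(503,110),(655,100),(678,342),(515,360)])/5+[260,130]
tt=np.array([(87,168),(279,180),(255,475),(62,460)])/5+[260,130]
sb=np.array([(268,262),(145,213),(250,60),(372,100)])/4+[200,150]
st=np.array([(640,450),(485,368),(615,180),(766,250)])/4+[200,150]
rect([plane(ct,p,.085) for p in tb],'bin top');rect([plane(cs,p,.085) for p in sb],'bin scene')
rect([plane(ct,p,.02) for p in tt],'tray top');rect([plane(cs,p,.02) for p in st],'tray scene')
x,e=tri([ray(cs,(253.2,198.5)),ray(ct,(376.,155.))]);print('grip tri',x,e)
print(plane(cs,(253.2,198.5),.112),plane(ct,(376.5,155),.125))
s=observe();q=s['ee_rot'];print(R.from_quat([q[1],q[2],q[3],q[0]]).as_matrix().round(3))
```

```text
bin top centre [ 0.5568 -0.254 ] sides [0.0914 0.1468 0.0971 0.1511] long yaw deg [0.5, 2.7]
bin scene centre [ 0.5562 -0.2486] sides [0.0899 0.1411 0.0929 0.1443] long yaw deg [2.0, 3.2]
tray top centre [ 0.5171 -0.0024] sides [0.1199 0.1847 0.1187 0.183 ] long yaw deg [-5.7, -6.0]
tray scene centre [0.519  0.0028] sides [0.1129 0.177  0.1165 0.1779] long yaw deg [-6.2, -5.0]
grip tri [ 0.61229809 -0.2470867   0.11166189] [np.float64(0.0016054716235634832), np.float64(0.0016054716235633826)]
[ 0.61197168 -0.24532843  0.112     ] [ 0.61008103 -0.24826082  0.125     ]
[[ 0.968 -0.     0.251]
 [-0.251 -0.001  0.968]
 [ 0.    -1.    -0.001]]
```

The crops confirm it: the white bin holds an aluminium plate with the red grip, with the post at the far (+x) end. The grip is at about (0.610,-0.248,0.111), bin yaw is about 2°, and the tray centre is (0.518,0.000) with yaw about -5.8°. The tool can't tilt, so the plan is:
- Grip lightly so the plate pivots in the pads.
- Tighten to hold the tilt.
- Let it pivot flat again when I set it down.

Emit:
move_arm([
  [60, [0, -20, 0], -0.145],
  [60, [0, -20, 0], -0.145],
  [60, [25, 0, -54], 0],
  [60, [25, 0, -54], 0],
  [60, [25, 0, -54], 0],
  [60, [25, 0, -54], 0],
  [60, [25, 0, -54], 0],
  [60, [25, 0, -54], 0],
  [60, [25, 0, -54], 0],
  [60, [25, 0, -54], 0],
  [60, [25, 0, -54], 0],
  [60, [25, 0, -54], 0],
], grip_force=8)

```text
clock: 1.65
tool_pos: [0.4443, 0.0888, 0.2446]
ee_rot: [-0.706, 0.707, 0.02, -0.019]
contact_force: [0.7, -0.0, -0.3]
finger_gap: 0.0562
```

```bash
cat >> h.py <<'E'
def st():
    s=observe();q=s['ee_rot'];M=R.from_quat([q[1],q[2],q[3],q[0]]).as_matrix()
    print('t',round(s['clock'],2),'pos',s['tool_pos'].round(4),'yaw',np.degrees(np.arctan2(M[1,0],M[0,0])).round(2),'F',s['contact_force'].round(2),'T',s['ft_torque'].round(3),'gap',round(s['finger_gap'],4));return s,M
def to(target,yawdeg=None):
    s,M=st();d=M.T@(np.array(target)-s['tool_pos'])*1000;print('delta tool mm',d.round(1))
    if yawdeg is not None:print('turn',round(-np.radians(yawdeg)+np.arctan2(M[1,0],M[0,0]),3))
E
python3 -c "
from h import *
to([.609,-.248,.2],2)"
```

```text
t 1.65 pos [0.4443 0.0888 0.2446] yaw 3.19 F [ 0.71 -0.01 -0.27] T [ 0.075 -0.078 -0.036] gap 0.0562
delta tool mm [ 145.6   45.1 -345.4]
turn 0.021
```

Emit:
move_arm([
  [60, [20, 0, -50], 0.02],
  [60, [20, 0, -50], 0],
  [60, [20, 0, -50], 0],
  [60, [20, 0, -50], 0],
  [60, [20, 0, -50], 0],
  [60, [20, 0, -50], 0],
  [60, [15, 10, -35], 0],
  [60, [0, 0, 0], 0],
])

```text
clock: 2.65
tool_pos: [0.595, -0.2573, 0.2329]
ee_rot: [-0.706, 0.708, 0.01, -0.01]
contact_force: [-0.4, 0.4, -0.6]
finger_gap: 0.0564
```

Run:
```python
from h import *
to([.609,-.248,.2],2)
c=cam('wrist');im=capture('wrist')[:,:,::-1].copy();cv2.imwrite('pics/w1.png',im)
h=cv2.cvtColor(im,cv2.COLOR_BGR2HSV)
red=((h[...,0]<6)|(h[...,0]>174))&(h[...,1]>150)&(h[...,2]>60)
for b in blobs(red,60):print(b[:3],plane(c,b[2],.13))
print(proj(c,[.609,-.248,.13]))
```

```text
t 2.65 pos [ 0.595  -0.2573  0.2329] yaw 1.63 F [-0.43  0.42 -0.6 ] T [0.082 0.024 0.017] gap 0.0564
delta tool mm [14.3 32.9  9. ]
turn -0.006
(np.int32(953), [81, 69, 52, 27], array([105.8,  82.5])) [ 0.49330544 -0.44753587  0.13      ]
(np.int32(18342), [16, 127, 167, 165], array([104.4, 200.2])) [ 0.60027709 -0.4652699   0.13      ]
(np.int32(566), [318, 200, 25, 26], array([330.1, 212.8])) [ 0.60630053 -0.24706405  0.13      ]
[329.03446629 215.4162216 ]
```

View pics/w1.png

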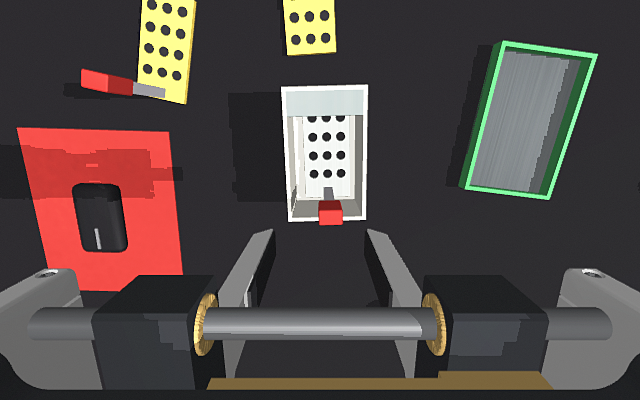

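The wrist view shows the bin rim at (282–368, 86–221), with the red grip at (330,213) and the grey block at its robot end. I'll refine the grip and bin positions from a crop.

Run:
```python
from h import *
im=cv2.imread('pics/w1.png');cv2.imwrite('pics/w1c.png',cv2.resize(im[80:230,260:390],None,fx=4,fy=4,interpolation=2))
```

```text
(no output)
```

View pics/w1c.png

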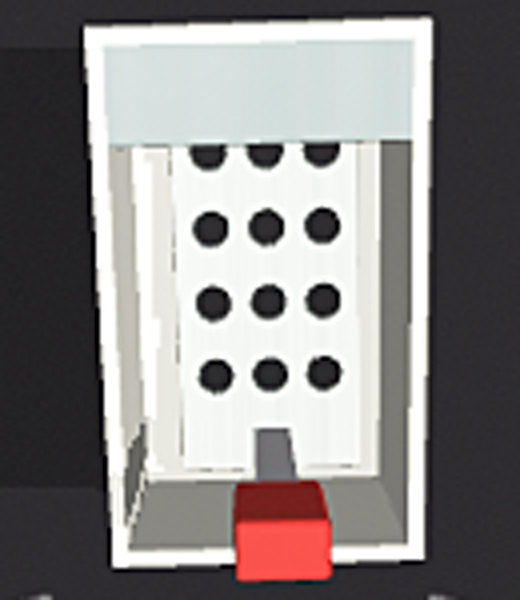

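Run:
```python
from h import *
s=observe()
c=cam('wrist');f=lambda p:np.array(p)/4-[.5-.125,.5-.125]+[260,80]
g=np.array([plane(c,f(p),.13) for p in [(234,520),(329,520),(330,578),(236,580)]]);print('grip top',g.mean(0),g.round(4).tolist())
b=np.array([plane(c,f(p),.085) for p in [(85,28),(432,18),(424,558),(115,567)]]);print('bin',b.mean(0),b.round(4).tolist())
for P in ([(210,228),(216,376)],[(266,226),(270,374)],[(322,224),(324,373)]):
    a=[plane(c,f(p),.013) for p in P];d=a[1]-a[0];print('plate yaw',np.degrees(np.arctan2(d[1],d[0])))
for u,v in (((210,228),(322,224)),((216,376),(324,373))):
    d=plane(c,f(v),.013)-plane(c,f(u),.013);print('yaw perp',np.degrees(np.arctan2(-d[0],d[1])))
to([g.mean(0)[0],g.mean(0)[1],.2],2)
```

```text
grip top [ 0.6109801 -0.2446354  0.13     ] [[0.6038, -0.2567, 0.13], [0.603, -0.2336, 0.13], [0.6179, -0.2326, 0.13], [0.6192, -0.2557, 0.13]]
bin [ 0.5575246  -0.25029215  0.085     ] [[0.4881, -0.2984, 0.085], [0.483, -0.2105, 0.085], [0.6267, -0.2023, 0.085], [0.6323, -0.2901, 0.085]]
plate yaw 3.808591347733275
plate yaw 3.70673815921209
plate yaw 3.5989295807702577
yaw perp 3.81361749212272
yaw perp 3.4378261623898
t 2.7 pos [ 0.5951 -0.2553  0.2335] yaw 1.75 F [-0.53  0.68  1.01] T [0.024 0.012 0.01 ] gap 0.0564
delta tool mm [16.2 33.5 10.2]
turn -0.004
```

Emit:
move_arm([
  [60, [8, 15, 5], -0.034],
  [60, [8, 25, 4], 0],
  [60, [0, 25, 0], 0],
  [60, [0, 10, 0], 0],
  [60, [0, 0, 0], 0],
])

```text
clock: 3.32
tool_pos: [0.6128, -0.2341, 0.1554]
ee_rot: [0.708, -0.705, -0.029, 0.028]
contact_force: [-0.2, 1.0, 0.6]
finger_gap: 0.0567
```

Run:
```python
from h import *
to([.611,-.2465,.094],3.7)
c=cam('wrist');im=capture('wrist')[:,:,::-1].copy();cv2.imwrite('pics/w2.png',im)
h=cv2.cvtColor(im,cv2.COLOR_BGR2HSV)
red=((h[...,0]<6)|(h[...,0]>174))&(h[...,1]>150)&(h[...,2]>60)
for b in blobs(red,60):print(b[:3],plane(c,b[2],.13))
cv2.imwrite('pics/w2c.png',im[100:300,200:440].repeat(3,0).repeat(3,1))
```

```text
t 3.33 pos [ 0.6128 -0.2341  0.1554] yaw 4.65 F [-0.16  0.99  0.61] T [-0.015 -0.007 -0.043] gap 0.0567
delta tool mm [ -2.9  61.3 -12.6]
turn 0.017
(np.int32(993), [0, 9, 40, 36], array([19. , 27.5])) [ 0.49874484 -0.42499888  0.13      ]
(np.int32(17461), [0, 95, 127, 209], array([ 68.7, 190.4])) [ 0.59842279 -0.40859486  0.13      ]
(np.int32(1069), [286, 202, 33, 34], array([302.7, 218.9])) [ 0.60599677 -0.24645683  0.13      ]
```

View pics/w2c.png

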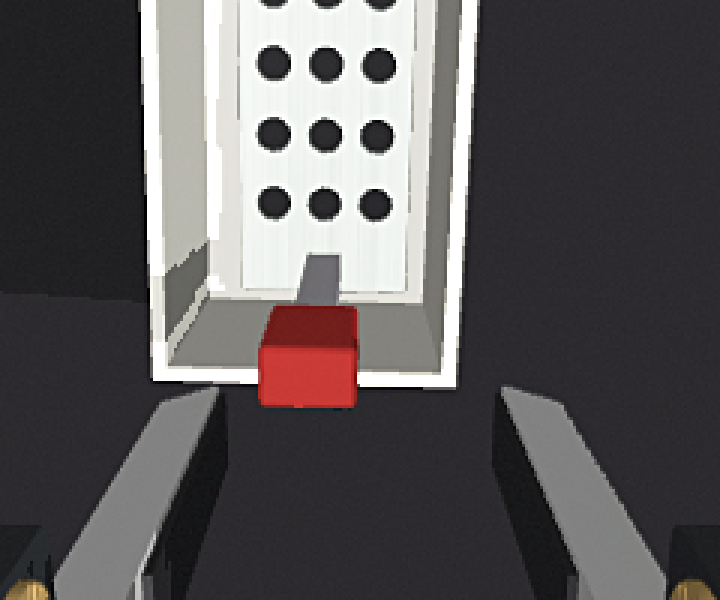

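The grip shows at (302,219), and y=-0.2465 is confirmed. I'll correct sideways first, then descend.

Emit:
move_arm([
  [60, [-3, 0, -12], 0.015],
  [60, [0, 0, 0], 0],
  [60, [0, 0, 0], 0],
])

```text
clock: 3.75
tool_pos: [0.6121, -0.2484, 0.1583]
ee_rot: [0.708, -0.706, -0.025, 0.021]
contact_force: [0.4, 0.5, -0.1]
finger_gap: 0.0561
```

```bash
python3 -c "
from h import *
to([.611,-.2465,.094],3.7)"
```

```text
t 3.75 pos [ 0.6121 -0.2484  0.1583] yaw 3.69 F [ 0.4   0.49 -0.1 ] T [ 0.041 -0.025 -0.014] gap 0.0561
delta tool mm [-1.4 64.3  1.8]
turn -0.0
```

Emit:
move_arm([
  [60, [-1, 20, 2], 0],
  [60, [0, 20, 0], 0],
  [60, [0, 16, 0], 0],
  [60, [0, 5, 0], 0],
  [60, [0, 0, 0], 0],
])

```text
clock: 4.38
tool_pos: [0.6129, -0.2473, 0.0976]
ee_rot: [0.707, -0.706, -0.026, 0.019]
contact_force: [0.4, 0.4, 0.1]
finger_gap: 0.0566
```

Run:
```python
from h import *
to([.611,-.2465,.094],3.7)
cv2.imwrite('pics/w3.png',capture('wrist')[:,:,::-1])
```

```text
t 4.38 pos [ 0.6129 -0.2473  0.0976] yaw 3.65 F [0.44 0.36 0.05] T [0.053 0.016 0.03 ] gap 0.0566
delta tool mm [-1.9  3.6  0.9]
turn -0.001
```

View pics/w3.png

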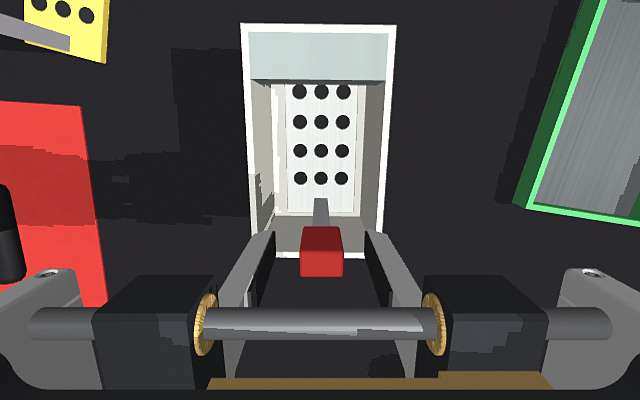

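The block sits centred between the fingers at (322,252), so I'll close lightly.

Emit:
move_arm([
  [60, [-2, 3, 1], 0],
  [20, [0, 0, 0], 0],
  [10, [0, 0, 0], 0],
  [10, [0, 0, 0], 0],
  [10, [0, 0, 0], 0],
  [10, [0, 0, 0], 0],
], grip_force=8)

```text
clock: 5.18
tool_pos: [0.612, -0.2467, 0.0964]
ee_rot: [0.707, -0.707, -0.027, 0.018]
contact_force: [-0.8, -0.1, 0.3]
finger_gap: 0.0239
```

Run:
```python
from h import *
st();c=cam('wrist')
im=capture('wrist')[:,:,::-1].copy();cv2.imwrite('pics/w4.png',im)
cv2.imwrite('pics/w4c.png',im[200:320,240:400].repeat(4,0).repeat(4,1))
print(proj(c,[.611,-.2465,.13]))
```

```text
t 5.17 pos [ 0.612  -0.2467  0.0964] yaw 3.65 F [-0.78 -0.1   0.26] T [-0.046  0.024  0.02 ] gap 0.0239
[319.86596633 267.35551503]
```

View pics/w4c.png

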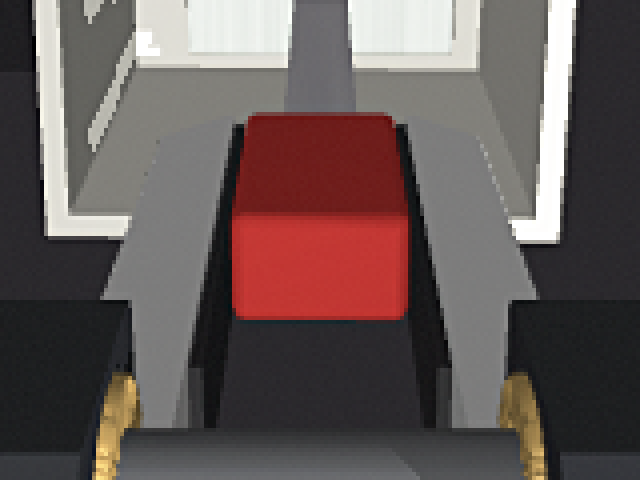

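Emit:
move_arm([
  [10, [-3, -6, 0], 0],
  [10, [-5, -5, 0], 0],
  [10, [-5, -5, 0], 0],
  [10, [-5, -4, 0], 0],
  [10, [0, 0, 0], 0],
])

```text
clock: 5.85
tool_pos: [0.5911, -0.2479, 0.1167]
ee_rot: [0.707, -0.706, -0.026, 0.018]
contact_force: [0.2, 0.8, -3.4]
finger_gap: 0.0241
```

Run:
```python
from h import *
st()
im=capture('wrist')[:,:,::-1].copy();cv2.imwrite('pics/w5.png',im)
im=capture('scene')[:,:,::-1].copy();cv2.imwrite('pics/s5.png',im[140:260,190:340].repeat(5,0).repeat(5,1))
```

```text
t 5.85 pos [ 0.5911 -0.2479  0.1167] yaw 3.62 F [ 0.17  0.81 -3.38] T [ 0.019 -0.076 -0.035] gap 0.0241
```

View pics/w5.png

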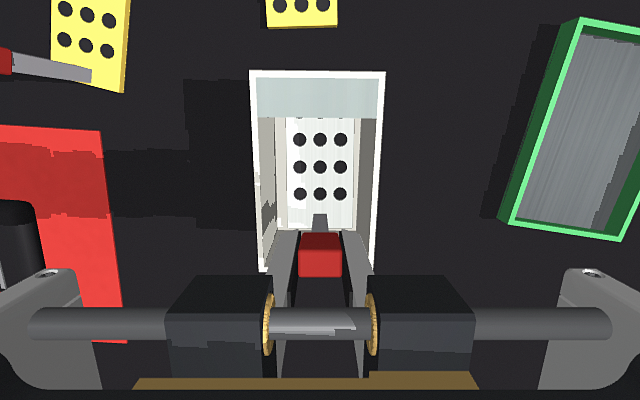

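View pics/s5.png

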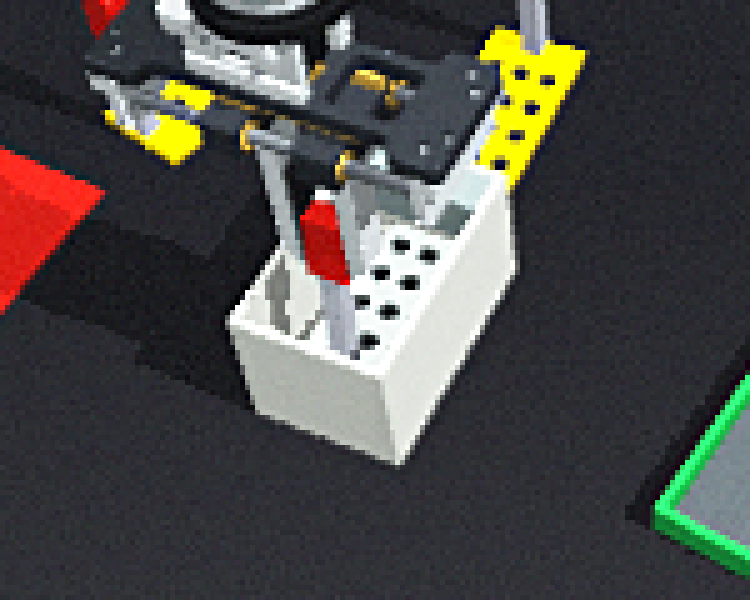

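```bash
cat >> h.py <<'E'
def holes(im,box):
    x0,y0,x1,y1=box;g=cv2.cvtColor(im[y0:y1,x0:x1],cv2.COLOR_BGR2GRAY)
    out=[]
    for b in blobs(g<70,40):
        w,h=b[1][2:]
        if b[0]<500 and .6<w/h<1.8 and b[0]>.65*w*h: out.append(b[2]+[x0,y0])
    return np.array(out)
E
python3 - <<'E'
from h import *
for n,box in(('w3',(285,83,358,190)),('w4',(285,60,365,190)),('w5',(285,118,355,205))):
    print(n,holes(cv2.imread(f'pics/{n}.png'),box).tolist())
# flat reference: w4 pose = (0.612,-.2467,.0964), yaw 3.65
E
```

```text
w3 [[299.1, 90.9], [321.1, 91.3], [343.0, 91.4], [299.5, 121.4], [321.0, 121.3], [342.3, 121.5], [299.9, 150.1], [320.8, 150.2], [341.7, 150.3], [300.1, 177.5], [320.6, 177.6], [341.0, 177.6]]
w4 [[297.8, 91.6], [342.2, 92.0], [320.0, 92.0], [298.4, 122.2], [320.0, 122.3], [341.5, 122.4], [299.0, 151.1], [320.0, 151.1], [340.9, 151.2], [299.3, 178.6], [319.8, 178.7], [340.2, 178.6]]
w5 [[299.3, 139.1], [319.6, 139.0], [340.2, 139.1], [299.4, 166.5], [319.6, 166.5], [340.0, 166.4], [299.6, 193.2], [319.6, 193.3], [339.6, 193.3]]
```

```bash
cat >> h.py <<'E'
# plate frame in hole model: tool-frame coordinates at the w4 pose (flat). returns tilt about tool z and translation
def tilt(px,model,verbose=True):
    m=camera_model('wrist');K=np.array([[m['fx'],0,m['cx']],[0,m['fy'],m['cy']],[0,0,1]]);TC=m['tool_from_camera']
    ok,rv,tv=cv2.solvePnP(model.astype(float),px.astype(float),K,None,flags=cv2.SOLVEPNP_ITERATIVE)
    M=np.eye(4);M[:3,:3]=cv2.Rodrigues(rv)[0];M[:3,3]=tv[:,0];M=TC@M
    if verbose:
        pr=cv2.projectPoints(model.astype(float),rv,tv,K,None)[0].reshape(-1,2);print('rms px',np.sqrt(((pr-px)**2).mean()).round(2))
        print('rotvec deg (tool)',np.degrees(R.from_matrix(M[:3,:3]).as_rotvec()).round(2))
        for nm,p in NM.items():print(nm,'tool mm',(1000*(M@np.append(p,1))[:3]).round(1))
    return M
# flat model at w4: tool coords; grip centre TCP-frame y=-0.019+..., plate underside z_world .005
NM={}
def model():
    m=camera_model('wrist');K=np.array([[m['fx'],0,m['cx']],[0,m['fy'],m['cy']],[0,0,1]]);T=m['tool_from_camera']
    px=np.array([[298.4,122.2],[320,122.3],[341.5,122.4],[299,151.1],[320,151.1],[340.9,151.2],[299.3,178.6],[319.8,178.7],[340.2,178.6]])
    out=[]
    yp=.0964-.013  # tool y of plate top
    for p in px:
        d=T[:3,:3]@np.linalg.inv(K)@np.array([p[0],p[1],1]);o=T[:3,3];out.append(o+d*(yp-o[1])/d[1])
    gx=0.0 # grip centre tool x approx
    NM.update(grip=np.array([gx,-.019,0]),tail=np.array([gx-.112,.0914,0]),front=np.array([gx+.008,.0914,0]))
    return np.array(out)
E
python3 - <<'E'
from h import *
M=model();print((M*1000).round(1).tolist())
im=cv2.imread('pics/w5.png');px=holes(im,(285,118,355,205))
px=px[np.lexsort((px[:,0],np.round(px[:,1]/12)))]
tilt(px,M)
E
```

```text
[[-73.8, 83.4, -17.9], [-73.7, 83.4, 0.2], [-73.6, 83.4, 18.2], [-49.8, 83.4, -17.8], [-49.8, 83.4, 0.2], [-49.7, 83.4, 18.2], [-25.8, 83.4, -17.9], [-25.7, 83.4, 0.1], [-25.9, 83.4, 18.0]]
rms px 0.07
rotvec deg (tool) [ 2.55 -0.3  -8.68]
grip tool mm [ -1.9 -19.3  -4.7]
tail tool mm [-96.  106.6   0. ]
front tool mm [22.6 88.5  0.2]
```

The hole PnP gives a plate tilt of 8.7°, post end up, so the pivot works. Next I'll press the tail against the -x wall while rising, to increase the tilt.

Emit:
move_arm([
  [10, [-5, -4, 0], 0],
  [10, [-6, -3, 0], 0],
  [10, [-6, -3, 0], 0],
  [10, [-6, -3, 0], 0],
  [10, [-6, -2, 0], 0],
  [10, [0, 0, 0], 0],
])

```text
clock: 6.7
tool_pos: [0.5608, -0.2496, 0.1322]
ee_rot: [0.707, -0.706, -0.027, 0.018]
contact_force: [-0.2, 0.5, -3.1]
finger_gap: 0.0238
```

Run:
```python
from h import *
st()
im=capture('wrist')[:,:,::-1].copy();cv2.imwrite('pics/w6.png',im)
M=model()
print(holes(im,(270,90,370,250)).tolist())
im=capture('scene')[:,:,::-1].copy();cv2.imwrite('pics/s6.png',im[140:260,190:340].repeat(5,0).repeat(5,1))
```

```text
t 6.7 pos [ 0.5608 -0.2496  0.1322] yaw 3.65 F [-0.24  0.51 -3.13] T [-0.001 -0.048  0.018] gap 0.0238
[[300.5, 165.1], [319.7, 165.2], [338.9, 165.6], [319.7, 190.7], [339.0, 190.8], [300.3, 190.9], [300.3, 216.7], [319.7, 216.5], [339.2, 216.7]]
```

View pics/w6.png

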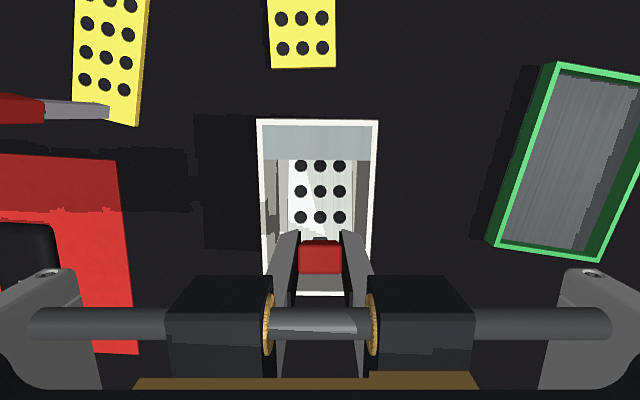

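View pics/s6.png

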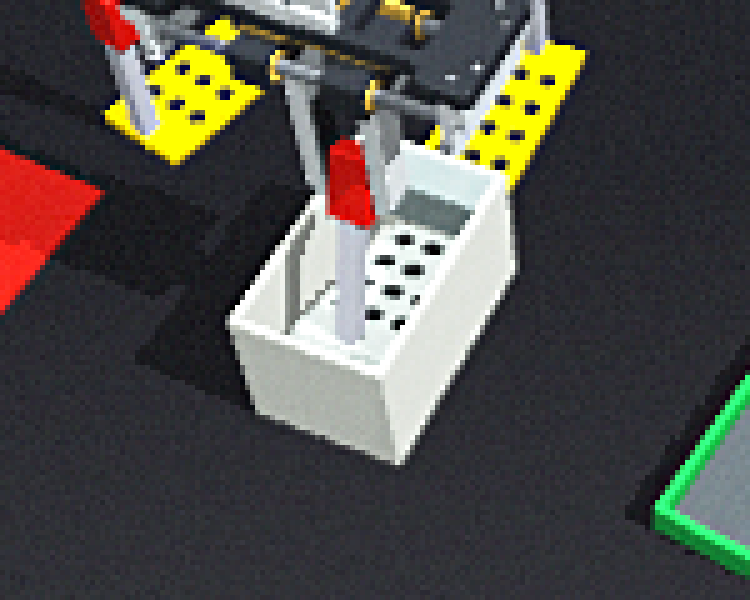

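```bash
cat >> h.py <<'E'
def srt(px):
    px=px[np.argsort(px[:,1])];return np.vstack([r[np.argsort(r[:,0])] for r in (px[:3],px[3:6],px[6:9])])
E
python3 - <<'E'
from h import *
M=model();tilt(srt(holes(cv2.imread('pics/w6.png'),(270,90,370,250))),M)
E
```

```text
rms px 0.11
rotvec deg (tool) [ -2.64   0.19 -19.25]
grip tool mm [  1.2 -17.6   4.8]
tail tool mm [-68.2 123.5  -0.7]
front tool mm [45.1 83.9 -0.2]
```

Emit:
move_arm([
  [10, [-6, -3, 0], 0],
  [10, [-6, -3, 0], 0],
  [10, [-6, -3, 0], 0],
  [10, [-6, -2, 0], 0],
  [10, [-6, -2, 0], 0],
  [10, [-5, -1, 0], 0],
  [10, [0, 0, 0], 0],
])

```text
clock: 7.68
tool_pos: [0.5243, -0.2516, 0.1467]
ee_rot: [0.707, -0.706, -0.027, 0.018]
contact_force: [0.6, 0.2, -2.5]
finger_gap: 0.0239
```

Emit:
move_arm([
  [10, [0, 0, 0], 0],
  [10, [0, 0, 0], 0],
], grip_force=45)

```text
clock: 7.92
tool_pos: [0.5242, -0.2516, 0.1465]
ee_rot: [0.707, -0.706, -0.027, 0.018]
contact_force: [1.0, 0.5, -3.4]
finger_gap: 0.0235
```

Run:
```python
from h import *
st()
im=capture('wrist')[:,:,::-1].copy();cv2.imwrite('pics/w7.png',im)
M=model()
h=holes(im,(270,130,370,250));print(h.tolist())
if len(h)==9: tilt(srt(h),M)
```

```text
t 7.92 pos [ 0.5242 -0.2516  0.1465] yaw 3.69 F [ 0.99  0.53 -3.41] T [-0.001 -0.148 -0.062] gap 0.0235
[[300.9, 220.3], [319.7, 220.4], [338.4, 220.5]]
```

View pics/w7.png

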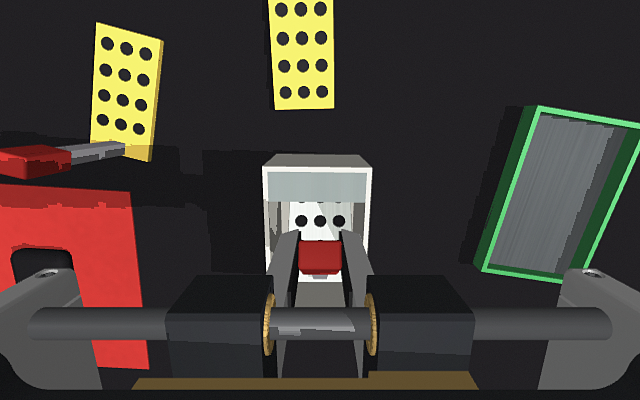

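Run:
```python
from h import *
M=model();T=np.linalg.inv(camera_model('wrist')['tool_from_camera']);m=camera_model('wrist')
p0=np.array([0,-.019,0])
for th in (22,25,28,31,34,37):
    Rm=R.from_rotvec([0,0,-np.radians(th)]).as_matrix()
    v=[]
    for i in (1,4,7):
        q=T[:3,:3]@(Rm@(M[i]-p0)+p0)+T[:3,3];v.append(round(float(m['fy']*q[1]/q[2]+m['cy']),1))
    tail=Rm@(np.array([-.112,.0914,0])-p0)+p0; print(th,v,(tail*1000).round(1))
```

```text
22 [170.2, 195.4, 221.3] [-62.5 125.3   0. ]
25 [176.7, 201.6, 227.2] [-54.8 128.4   0. ]
28 [183.3, 207.7, 233.2] [-47.1 131.1   0. ]
31 [189.8, 213.8, 239.2] [-39.1 133.3   0. ]
34 [196.3, 220.0, 245.2] [-31.1 135.2   0. ]
37 [202.8, 226.2, 251.3] [-23.  136.6   0. ]
```

The tilt is about 34°: the visible hole row at 220 matches row 2, and the 22° alternative would put the tail through the wall. The tail is at x≈0.493. The grip is now firm, so I'll raise, draw the plate out along +x, then raise clear.

Emit:
move_arm([
  [10, [0, -8, 0], 0],
  [10, [0, -8, 0], 0],
  [10, [0, -7, 0], 0],
  [10, [0, 0, 0], 0],
  [10, [9, 0, 0], 0],
  [10, [9, 0, 0], 0],
  [10, [9, 0, 0], 0],
  [10, [7, 0, 0], 0],
  [10, [0, 0, 0], 0],
])

```text
clock: 9.1
tool_pos: [0.5603, -0.2488, 0.171]
ee_rot: [0.707, -0.706, -0.027, 0.019]
contact_force: [-0.3, 0.2, -2.6]
finger_gap: 0.024
```

Run:
```python
from h import *
st()
im=capture('wrist')[:,:,::-1].copy();cv2.imwrite('pics/w8.png',im)
im=capture('scene')[:,:,::-1].copy();cv2.imwrite('pics/s8.png',im[140:260,190:340].repeat(5,0).repeat(5,1))
```

```text
t 9.1 pos [ 0.5603 -0.2488  0.171 ] yaw 3.76 F [-0.27  0.16 -2.59] T [ 0.011  0.037 -0.022] gap 0.024
```

View pics/w8.png

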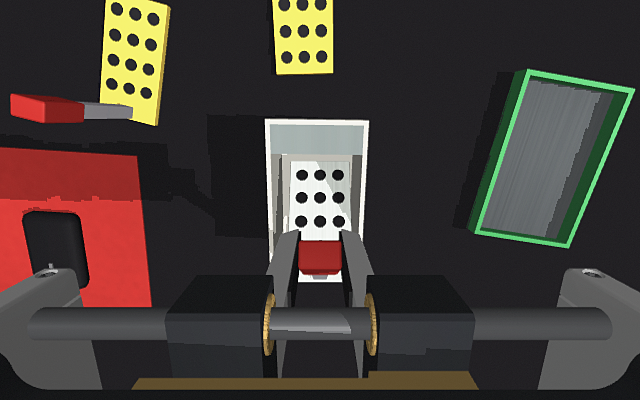

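View pics/s8.png

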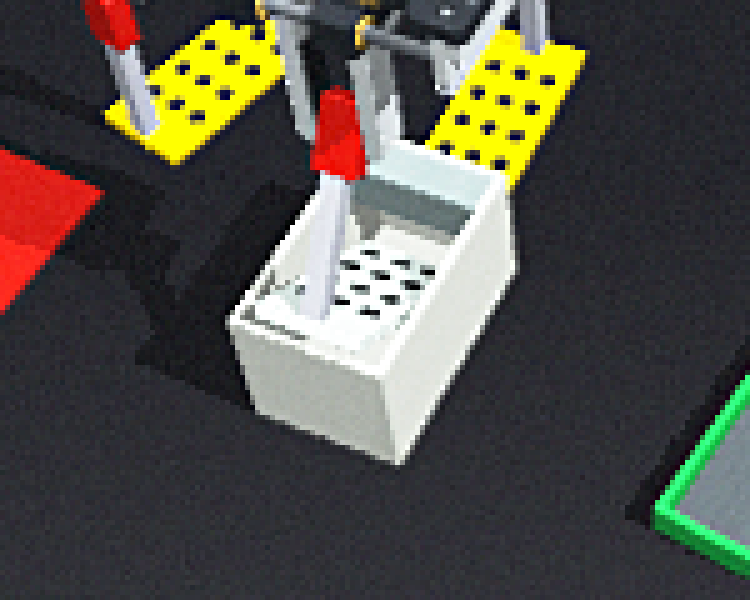

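Run:
```python
from h import *
M=model();im=cv2.imread('pics/w8.png');px=srt(holes(im,(285,165,355,232)));print(px.round(1).tolist())
tilt(px,M)
M2=M.copy();M2[:,0]-=.024;tilt(px,M2)
```

```text
[[301.7, 174.5], [319.6, 174.5], [337.4, 174.5], [301.2, 197.0], [319.5, 197.1], [338.0, 197.1], [300.7, 220.9], [319.6, 221.0], [338.5, 220.9]]
rms px 0.08
rotvec deg (tool) [ -0.47  -0.14 -32.99]
grip tool mm [-16.7  -4.6   0.7]
tail tool mm [-50.6 149.   -0.6]
front tool mm [50.1 83.6 -0.1]
rms px 0.08
rotvec deg (tool) [ -0.47  -0.14 -32.99]
grip tool mm [  3.4 -17.7   0.8]
tail tool mm [-30.4 135.9  -0.5]
front tool mm [70.2 70.5  0.1]
```

The tilt held at 33°. The tail is at x≈0.530, 11 mm clear of the overhang, and its end edge shows at row ~160. Lifting out.

Emit:
move_arm([
  [10, [0, -12, 0], 0],
  [10, [0, -20, 0], 0],
  [10, [0, -20, 0], 0],
  [10, [0, -20, 0], 0],
  [10, [0, -14, 0], 0],
  [10, [0, 0, 0], 0],
])

```text
clock: 9.95
tool_pos: [0.5568, -0.2503, 0.2634]
ee_rot: [0.707, -0.707, -0.026, 0.018]
contact_force: [0.2, -0.5, -3.7]
finger_gap: 0.024
```

Run:
```python
from h import *
st()
c=cam('wrist');im=capture('wrist')[:,:,::-1].copy();cv2.imwrite('pics/w9.png',im)
cv2.imwrite('pics/s9.png',capture('scene')[:,:,::-1])
h=cv2.cvtColor(im,cv2.COLOR_BGR2HSV)
g=(h[...,0]>45)&(h[...,0]<80)&(h[...,1]>100)&(h[...,2]>150)
for b in blobs(g,100):
    cc=max(cv2.findContours(b[3].astype(np.uint8),0,2)[0],key=len);P=cv2.approxPolyDP(cv2.convexHull(cc),4,True).reshape(-1,2);print(b[:2],P.tolist(),[plane(c,p,.02).round(4).tolist() for p in P])
```

```text
t 9.95 pos [ 0.5568 -0.2503  0.2634] yaw 3.59 F [ 0.23 -0.5  -3.67] T [-0.002  0.07  -0.039] gap 0.024
(np.int32(1542), [444, 82, 122, 142]) [[481, 82], [565, 97], [519, 223], [444, 211]] [[0.4231, -0.0487, 0.02], [0.4343, 0.0654, 0.02], [0.6117, 0.0474, 0.02], [0.6004, -0.0661, 0.02]]
```

View pics/w9.png

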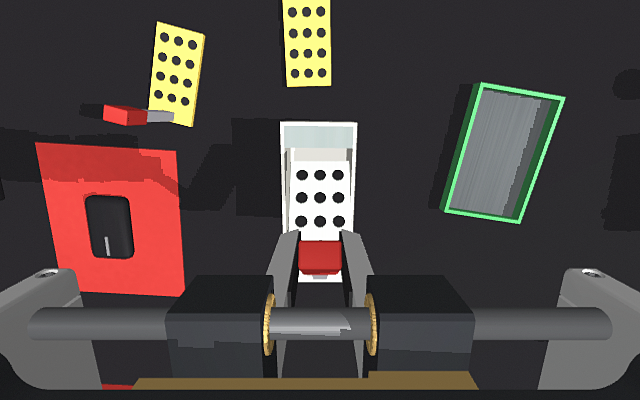

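View pics/s9.png

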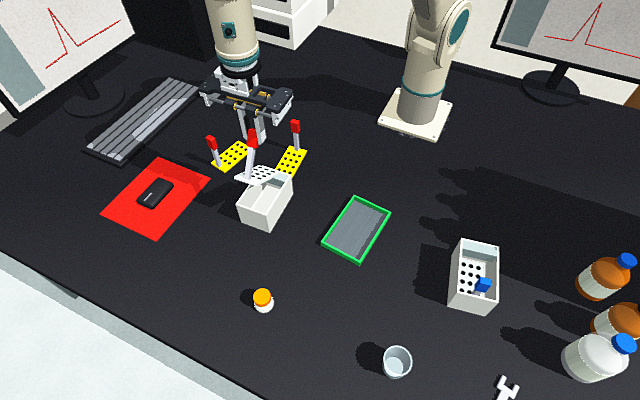

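The plate is clear of the bin. The tray measures centre (0.5175,0.000), yaw -5.8°, with corners at (481,82), (565,97), (519,223) and (444,211). Carrying it over.

```bash
python3 -c "
from h import *
to([.490,.003,.25],-5.8)"
```

```text
t 10.05 pos [ 0.556  -0.2498  0.2618] yaw 3.6 F [-0.24 -0.03 -3.5 ] T [0.046 0.055 0.005] gap 0.0238
delta tool mm [-50.1  11.8 256.5]
turn 0.164
```

Emit:
move_arm([
  [10, [-3, 0, 15], 0],
  [10, [-5, 0, 27], 0],
  [10, [-5, 0, 27], 0],
  [10, [-5, 0, 27], 0],
  [10, [-5, 0, 27], 0],
  [10, [-5, 0, 27], 0.04],
  [10, [-5, 0, 27], 0.04],
  [10, [-5, 0, 27], 0.04],
  [10, [-5, 0, 20], 0.044],
  [10, [0, 0, 10], 0],
  [10, [0, 0, 0], 0],
])

```text
clock: 11.42
tool_pos: [0.4939, 0.0017, 0.2549]
ee_rot: [0.71, -0.703, 0.038, -0.031]
contact_force: [-1.5, -0.3, -1.9]
finger_gap: 0.0234
```

```bash
python3 -c "
from h import *
to([.490,.003,.17],-5.8)"
```

```text
t 11.43 pos [0.4939 0.0017 0.2549] yaw -5.56 F [-1.47 -0.35 -1.89] T [-0.042 -0.023 -0.008] gap 0.0234
delta tool mm [-3.1 85.   0.2]
turn 0.004
```

Emit:
move_arm([
  [10, [-3, 15, 0], 0.004],
  [10, [0, 20, 0], 0],
  [10, [0, 20, 0], 0],
  [10, [0, 15, 0], 0],
  [10, [0, 10, 0], 0],
  [10, [0, 3, 0], 0],
  [10, [0, 0, 0], 0],
])

```text
clock: 12.3
tool_pos: [0.4916, -0.0036, 0.1697]
ee_rot: [0.708, -0.704, 0.04, -0.035]
contact_force: [-0.5, 0.3, -2.6]
finger_gap: 0.0236
```

Run:
```python
from h import *
to([.490,.003,.14],-5.8)
im=capture('wrist')[:,:,::-1].copy();cv2.imwrite('pics/w10.png',im)
cv2.imwrite('pics/s10.png',capture('scene')[:,:,::-1][100:300,240:480].repeat(3,0).repeat(3,1))
M=model();M[:,0]-=.024;h=holes(im,(285,165,355,232))
if len(h)==9:tilt(srt(h),M)
else:print(h)
```

```text
t 12.3 pos [ 0.4916 -0.0036  0.1697] yaw -6.08 F [-0.53  0.3  -2.61] T [ 0.003  0.03  -0.027] gap 0.0236
delta tool mm [-2.1 29.7  6.2]
turn -0.005
rms px 0.07
rotvec deg (tool) [ -0.5   -0.2  -32.75]
grip tool mm [  4.  -17.4   0.9]
tail tool mm [-30.5 136.1  -0.5]
front tool mm [70.4 71.2  0.1]
```

View pics/w10.png

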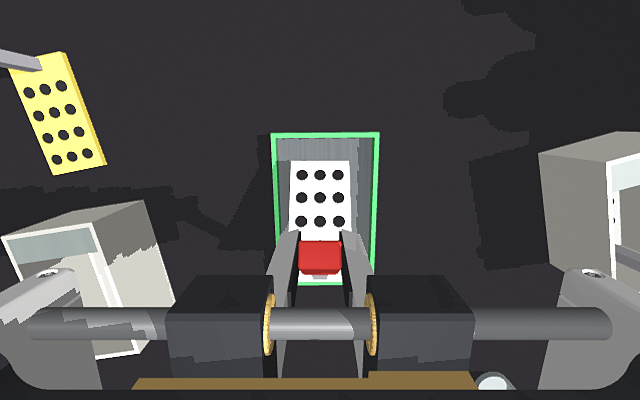

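View pics/s10.png

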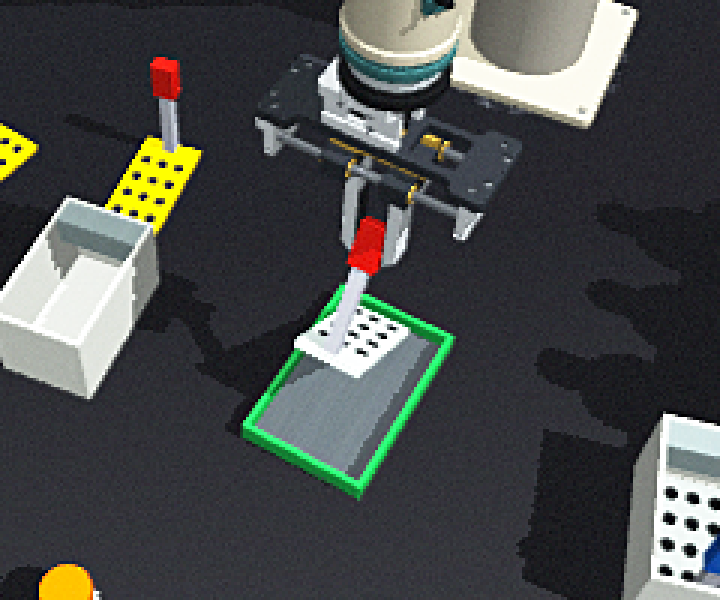

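The tilted plate is above the tray, with its tail 30 mm above the tray floor. I'll centre it in y and lower until the tail touches.

Emit:
move_arm([
  [10, [0, 6, 6], 0],
  [10, [0, 8, 0], 0],
  [10, [0, 6, 0], 0],
  [10, [0, 3, 0], 0],
  [10, [0, 0, 0], 0],
])

```text
clock: 13.02
tool_pos: [0.4927, 0.0036, 0.1459]
ee_rot: [0.709, -0.704, 0.039, -0.035]
contact_force: [-0.2, -0.0, -3.2]
finger_gap: 0.0232
```

Run:
```python
from h import *
to([.490,.003,.14],-5.8)
```

```text
t 13.03 pos [0.4927 0.0036 0.1459] yaw -6.01 F [-0.2  -0.01 -3.22] T [-0.007  0.023  0.003] gap 0.0232
delta tool mm [-2.6  5.9 -0.9]
turn -0.004
```

Emit:
move_arm([
  [10, [0, 2, 0], 0],
  [10, [0, 2, 0], 0],
  [10, [0, 1, 0], 0],
  [10, [0, 0, 0], 0],
])

```text
clock: 13.52
tool_pos: [0.4931, 0.0034, 0.1409]
ee_rot: [0.709, -0.704, 0.039, -0.035]
contact_force: [0.0, 0.8, -3.1]
finger_gap: 0.0233
```

Emit:
move_arm([
  [10, [0, 0, 0], 0],
  [10, [0, 0, 0], 0],
  [10, [5, 2, 0], 0],
  [10, [5, 2, 0], 0],
  [10, [5, 2, 0], 0],
  [10, [5, 1, 0], 0],
  [10, [0, 0, 0], 0],
], grip_force=8)

```text
clock: 14.4
tool_pos: [0.5163, 0.0011, 0.1341]
ee_rot: [0.709, -0.704, 0.038, -0.036]
contact_force: [0.3, -0.3, -0.7]
finger_gap: 0.0238
```

Run:
```python
from h import *
s,_=st()
im=capture('wrist')[:,:,::-1].copy();cv2.imwrite('pics/w11.png',im)
h=holes(im,(285,130,355,236));print(h.tolist())
cv2.imwrite('pics/s11.png',capture('scene')[:,:,::-1][150:290,290:430].repeat(4,0).repeat(4,1))
```

```text
t 14.4 pos [0.5163 0.0011 0.1341] yaw -6.03 F [ 0.33 -0.27 -0.69] T [-0.058 -0.184  0.027] gap 0.0238
[[301.1, 154.1], [319.7, 153.9], [338.0, 154.0], [300.9, 178.0], [319.7, 178.1], [338.3, 178.2], [300.6, 202.9], [319.8, 202.9], [338.8, 202.9], [319.6, 228.1]]
```

View pics/s11.png

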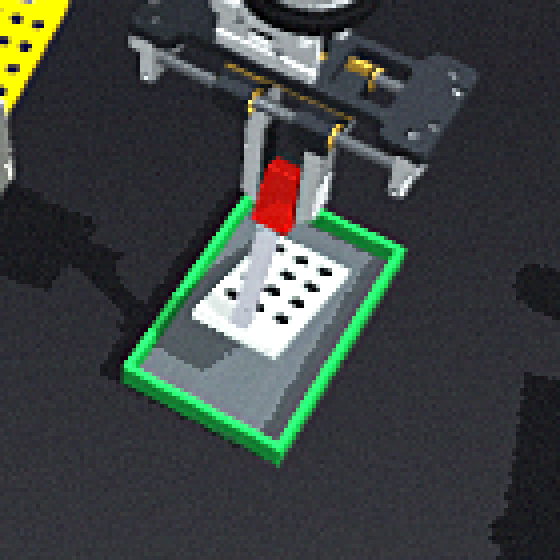

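View pics/w11.png

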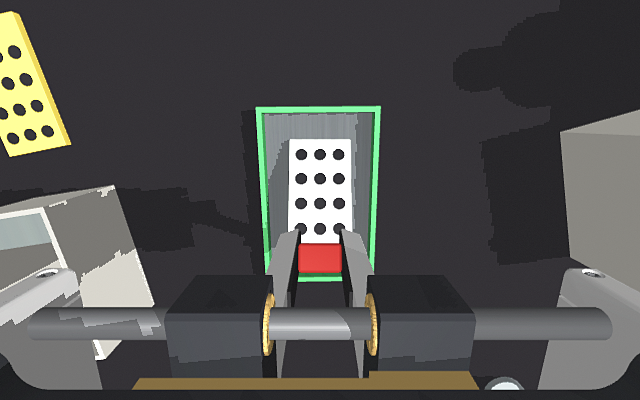

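The tail is on the tray floor and the plate is pivoting (tilt about 25°). Continuing along the arc.

Emit:
move_arm([
  [10, [6, 2.5, 0], 0],
  [10, [6, 3, 0], 0],
  [10, [6, 3, 0], 0],
  [10, [6, 3, 0], 0],
  [10, [5, 3, 0], 0],
  [10, [5, 3, 0], 0],
  [10, [0, 0, 0], 0],
])

```text
clock: 15.38
tool_pos: [0.5519, -0.0025, 0.115]
ee_rot: [0.709, -0.704, 0.038, -0.036]
contact_force: [0.4, -0.1, -0.6]
finger_gap: 0.0237
```

Run:
```python
from h import *
s,_=st()
im=capture('wrist')[:,:,::-1].copy();cv2.imwrite('pics/w12.png',im)
h=holes(im,(285,90,355,215));print(h.tolist())
h=h[np.argsort(-h[:,1])][:9]
tilt(srt(h),model())
```

```text
t 15.38 pos [ 0.5519 -0.0025  0.115 ] yaw -6.02 F [ 0.42 -0.15 -0.59] T [ 0.016 -0.145  0.015] gap 0.0237
[]Traceback (most recent call last):
  File "<stdin>", line 5, in <module>
IndexError: too many indices for array: array is 1-dimensional, but 2 were indexed
```

View pics/w12.png

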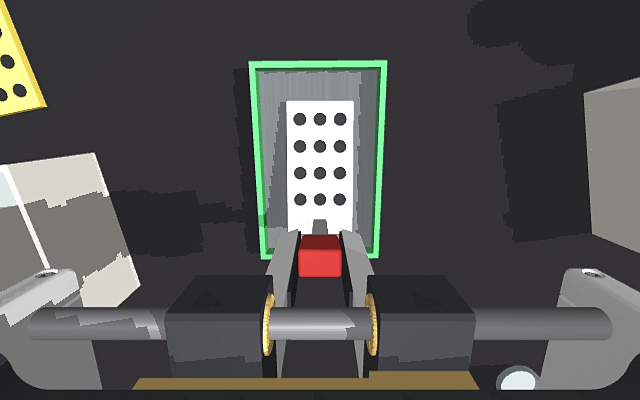

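The hole rows at 146, 173 and 199 indicate about 11° of tilt, so the plate is on track. I'll lower the rest gently.

Emit:
move_arm([
  [10, [5, 4, 0], 0],
  [10, [5, 4, 0], 0],
  [10, [4, 4, 0], 0],
  [10, [4, 3, 0], 0],
  [10, [2, 2, 0], 0],
  [10, [0, 0, 0], 0],
])

```text
clock: 16.18
tool_pos: [0.5731, -0.0044, 0.0982]
ee_rot: [0.709, -0.703, 0.038, -0.036]
contact_force: [-1.5, -0.4, -0.6]
finger_gap: 0.0238
```

Run:
```python
from h import *
s,_=st()
im=capture('wrist')[:,:,::-1].copy();cv2.imwrite('pics/w13.png',im)
for t in (50,60,40):
    g=cv2.cvtColor(im,cv2.COLOR_BGR2GRAY)
    print(t,[(b[2].tolist()) for b in blobs(g[80:192,290:350]<t,40) if b[0]<400])
cv2.imwrite('pics/s13.png',capture('scene')[:,:,::-1][150:290,290:430].repeat(4,0).repeat(4,1))
```

```text
t 16.18 pos [ 0.5731 -0.0044  0.0982] yaw -6.01 F [-1.48 -0.37 -0.62] T [-0.244  0.148 -0.004] gap 0.0238
50 []
60 [[8.3, 13.3], [30.1, 13.1], [52.4, 13.3], [8.7, 43.5], [30.1, 43.7], [51.6, 44.0], [8.9, 72.3], [29.6, 72.3], [50.5, 72.0], [9.5, 99.0], [29.8, 99.2], [49.8, 99.2]]
40 []
```

View pics/w13.png

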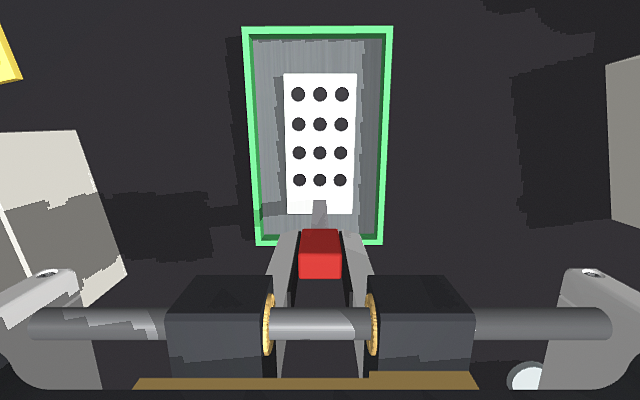

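View pics/s13.png

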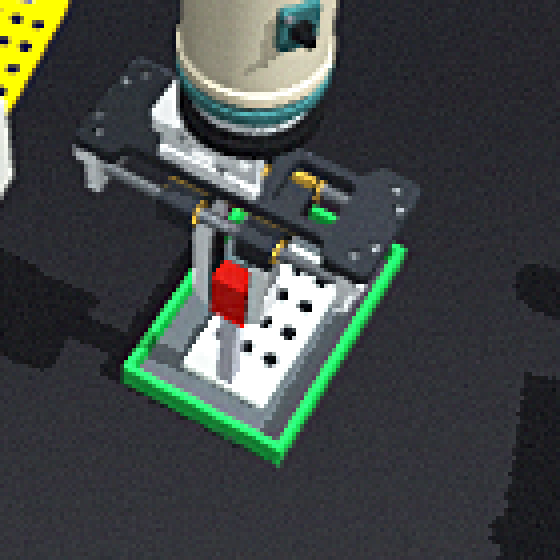

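Nearly flat: the hole rows are at 124, 152 and 179, against 122, 151 and 179 when flat. A little further down.

Emit:
move_arm([
  [10, [1, 1.5, 0], 0],
  [10, [0, 1, 0], 0],
  [10, [0, 0, 0], 0],
  [10, [0, 0, 0], 0],
])

```text
clock: 16.77
tool_pos: [0.5746, -0.0044, 0.0977]
ee_rot: [0.709, -0.703, 0.037, -0.037]
contact_force: [-0.5, 0.6, 1.2]
finger_gap: 0.0242
```

Run:
```python
from h import *
s,_=st()
im=capture('wrist')[:,:,::-1].copy();cv2.imwrite('pics/w14.png',im)
g=cv2.cvtColor(im,cv2.COLOR_BGR2GRAY)
p=np.array([b[2]+[290,80] for b in blobs(g[80:192,290:350]<60,40) if b[0]<400]);print(p.tolist())
p=p[np.argsort(-p[:,1])][:9];tilt(srt(p),model())
```

```text
t 16.77 pos [ 0.5746 -0.0044  0.0977] yaw -6.03 F [-0.47  0.57  1.16] T [-0.101  0.074  0.014] gap 0.0242
[[298.2, 91.2], [320.2, 91.3], [342.3, 91.9], [298.7, 121.7], [320.1, 122.0], [341.0, 122.0], [298.6, 150.4], [319.6, 150.4], [340.6, 150.4], [299.4, 177.9], [319.8, 178.0], [339.8, 178.1]]
rms px 0.16
rotvec deg (tool) [-0.24  0.09 -3.51]
grip tool mm [ -6.7 -19.4   0.2]
tail tool mm [-1.117e+02  9.770e+01 -1.000e-01]
front tool mm [ 8.  90.3 -0.3]
```

Emit:
move_arm([
  [10, [0, 1.5, 0], 0],
  [10, [0, 0, 0], 0],
  [10, [0, 0, 0], 0],
])

```text
clock: 17.2
tool_pos: [0.5757, -0.0043, 0.0973]
ee_rot: [0.709, -0.703, 0.037, -0.038]
contact_force: [-1.1, 0.4, 2.1]
finger_gap: 0.0242
```

Run:
```python
from h import *
s,_=st()
im=capture('wrist')[:,:,::-1].copy()
g=cv2.cvtColor(im,cv2.COLOR_BGR2GRAY)
p=np.array([b[2]+[290,80] for b in blobs(g[80:192,290:350]<60,40) if b[0]<400])
p=p[np.argsort(-p[:,1])][:9];print(p.mean(0));tilt(srt(p),model())
```

```text
t 17.2 pos [ 0.5757 -0.0043  0.0973] yaw -6.02 F [-1.11  0.36  2.1 ] T [-0.064  0.205 -0.04 ] gap 0.0242
[319.68888889 149.06666667]
rms px 0.16
rotvec deg (tool) [ 2.68 -0.02  0.32]
grip tool mm [ -0.6 -16.9  -5. ]
tail tool mm [-1.133e+02  9.270e+01  1.000e-01]
front tool mm [ 6.7 93.4  0.2]
```

Flat and resting: the floor now pushes up at 2 N. Releasing, then retreating straight up.

Emit:
move_arm([
  [35, [0, 0, 0], 0],
  [50, [0, 0, 0], 0],
  [60, [0, 0, 0], 0],
  [60, [0, 0, 0], 0],
  [60, [0, -8, 0], 0],
  [60, [0, -20, 0], 0],
  [60, [0, -25, 0], 0],
  [60, [0, -30, 0], 0],
  [60, [0, -25, 0], 0],
  [60, [0, 0, 0], 0],
])

```text
clock: 18.5
tool_pos: [0.5763, -0.0051, 0.2102]
ee_rot: [0.709, -0.703, 0.036, -0.038]
contact_force: [0.3, 0.3, 0.0]
finger_gap: 0.0563
```

Run:
```python
from h import *
st();c=cam('wrist')
im=capture('wrist')[:,:,::-1].copy();cv2.imwrite('pics/w15.png',im)
S=capture('scene')[:,:,::-1];cv2.imwrite('pics/s15.png',S)
cv2.imwrite('pics/s15c.png',S[150:290,290:430].repeat(4,0).repeat(4,1))
```

```text
t 18.5 pos [ 0.5763 -0.0051  0.2102] yaw -6.03 F [0.34 0.27 0.03] T [-0.005  0.032  0.039] gap 0.0563
```

View pics/w15.png

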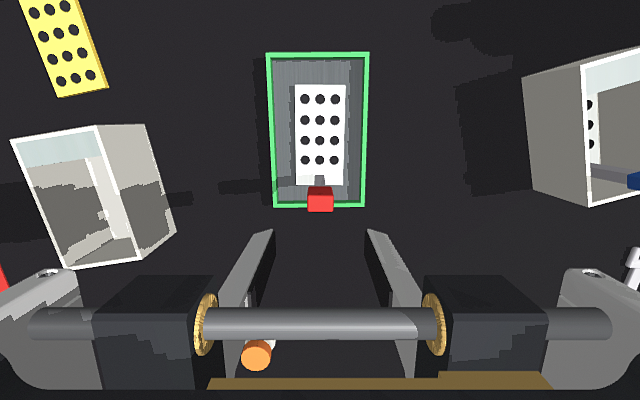

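View pics/s15.png

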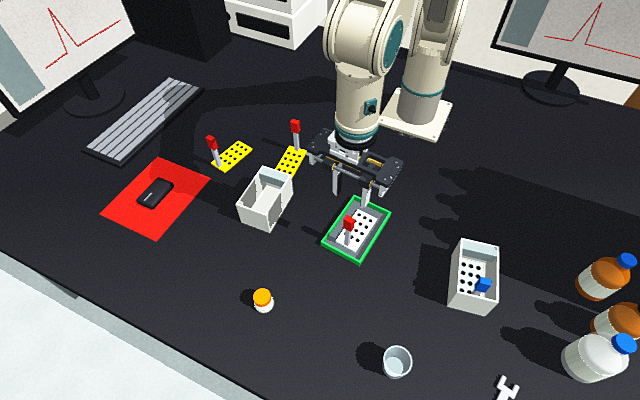

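View pics/s15c.png

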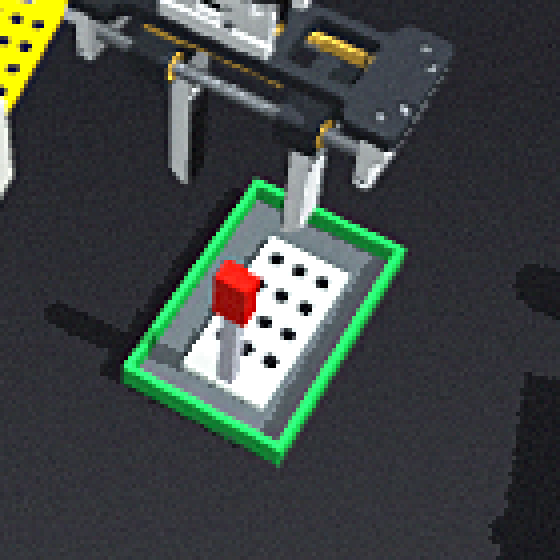

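The plate lies flat and centred inside the green rim, with its holes at (305–335, 99–160) in the wrist view. The post is upright and the gripper is clear. The blue plate is still in its bin at (475,285) in the scene view. Handing in.

```bash
python3 -c "
from cell import *
print(job_done())"
```

```text
the job is handed in; nothing more can be done
None
```

The red-grip plate is out of its bin and lying flat in the green-rimmed tray, released. The job was handed in at about 18.6 s of the 51 s allowed; `job_done()` reports no verdict.

- **Lifting out:** I gripped the block lightly at 8 N so the plate could pivot in the pads. Raising the post end first and pressing the tail against the bin's -x wall tilted it to about 33°. I then tightened the grip to 45 N, drew the tail about 11 mm clear of the overhanging block and lifted it out.
- **Setting down:** I touched the tail down in the tray first, softened the grip again and let the plate pivot flat before releasing.
- **Last checks:** The camera views show the plate flat inside the rim with the post upright, the blue plate still in its bin and nothing knocked over. The gripper is about 110 mm above its release height, with wrist forces near zero. The wrist force never read above 4 N at any check.
- **Disagreements:**
  - The tilt read from the plate's holes is noisy by a few degrees. It gave 3.5° and then 0.3° on two readings just before release, so I relied on the contact force and the pictures.
  - The gripper stopped about 2 mm higher than calculated for a flat plate, which could be calibration error or a slight slip in the pads.

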